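Stand the washed slice and skimmer in the draining caddy

ROBOT

A 6-joint arm with a two-finger parallel gripper is mounted at the origin on the work surface. World frame = base frame: x ahead of the robot, y to its left, z up, the work surface at z = 0. Lengths are in mm, angles in rad, forces in N, time in s.
With the tool pointing down it reaches from about 275 to 1000 mm from the base axis. Payload 8.4 kg.
Tool frame: the origin (TCP) lies on the centre line of the jaws, within the pads' length; the fingertips stand 25 mm ahead of it and the grasp point (between the pads) lies 6 mm ahead of it; z points along the fingers, y is the line along which they close (so a half turn about z gives the same grasp; the last joint's range is limited). The gripper opens to 85 mm and grips with 20 to 120 N. Pads are 22 mm wide; open, the fingers measure 114 mm over their backs; the gripper's body (76 mm by 85 mm) begins 54 mm behind the grasp point. The pads swing forward as they close: fully open they stand 13 mm farther back than shut.
Start: joints at [-1.314, 0.353, 1.633, -0, 1.155, -0.002], TCP at [159.949, -604.189, 256.281] pointing down, gripper open.
Joint ranges: [-2.63, 2.63], [-0.92, 2.1], [0.06, 2.66], [-1.3, 4.44], [0, 2.69], [-3.02, 3.02]. Speed limits (rad/s): [2.22, 2.22, 2.79, 3.14, 3.14, 3.14].

INTERFACE

Orientations are given as a rotation vector (axis times angle).
In Python, from cell import robot gives the robot as it stands.
- The arm moves only by the shell command python3 -m pendant 'ROWS' [FORCE]. ROWS is JSON, a list that holds one entry, the list of rows, each a list of 7 numbers: the turn, a rotation vector about the tool's x, y, z in rad, then the shift along the tool's x, y, z in mm, then the opening in per cent of the stroke, from 0 (shut) to 100 (fully open). In form: [[[rx, ry, rz, dx, dy, dz, hand], ...]]. A call has 1 to 5 rows; each row shifts and turns the commanded pose from where the row before left it, along the tool's axes as they then stand; what a row does not reach is not made up. A row lasts 1/10 s, in which the tool goes at most 50 mm and 8.59 degrees, less where a joint would pass 70% of its speed; a pose out of reach is approached as far as the arm can. A call is refused whole if a number of a shift passes 50 or a number of a turn 0.15, either way. A call with a gripper value outside its range is refused whole. The fingers move at their own pace and stop on an object; FORCE is the grip in N (left out, the last holds). Time passes only in rows, so rows that do not move let the fingers close. It gives the time, the measured TCP pose, the force, the opening and the grip force at its end, in the units of the state.
- robot.observe(): the state, without advancing time (a new reading comes with each control period).
- robot.camera(name): name is "side" or "top"; returns the picture (384x512x3 uint8, blue, green, red); there is no depth.
- robot.calibration(name): a dict with "fx", "fy", "cx", "cy" (pixels), "distortion" ([k1, k2, p1, p2, k3] as OpenCV has them; the pictures are not rectified), "eye" and "orientation" of the camera in the world. Camera axes: x right, y up, looking along -z (the intrinsics and any distortion apply to the point x, -y, -z); pixel columns grow to the right and rows downward; lengths in mm; the calibration is good to about 2 mm. A picture is of the moment at which its call begins. calibration takes no time and is no camera call.
- robot.job_done(): hands the job in; it is judged then, once.
Trained networks look in the newest picture that a camera, given by its name, has taken for a name from the list of things; names that differ only in an ending like _2 or _b are one class to them, and where a whole thing is asked for, a point or a joint stands for the part that bears it (a point fixed in the world has none). Each returns a list of dicts, best first, with "score" (0 to 1); they miss things now and then, are a little off and sometimes report something else, mostly with a low value. They report only what shows in the picture. A call takes as long as a camera call. They do not tell look-alikes from the thing itself.
- robot.silhouettes(label, camera): "region" (384x512 bool, what is visible of it) and "extent" ([left, top, right, bottom] in pixels, round what is visible of it).
The state is a dict: "t": time; "joints": joint angles; "dq": joint speeds; "joint_efforts": joint torques, N m; "tcp_pos": TCP position; "eef_rot": TCP orientation; "contact_force": force on the tool from outside, world axes, zero at the start; "torque": the same for the moment, N m; "width": finger opening in mm; "gripper_force": force on a finger pad.
Only numpy, scipy, OpenCV 4.12 (cv2) and the standard library are available. Lean on these libraries where they do the work, as an engineer would, in place of code of your own. Each camera call takes 0.05 s, during which the arm holds its last target. There are 200 camera calls.

TASK

Put the two washed utensils away, one after the other, head down in the draining caddy: the slotted slice in the long free compartment and the round skimmer in the small free one. Pinch each by the eye on the end of its handle, lift it, ease your grip so that it swings down and hangs straight and still in the air, clamp it again, and lower it gently to the bottom of its compartment; do not drop it in, and do not disturb the soap, tumbler, mug or jar.

Things in the scene. Friction and masses are not known exactly. Their poses are not given: they have to be found in the camera images.
- slice: Slotted steel slice (turner): flat blade 85 mm long, 74 mm wide, 3 mm thick. 213 mm long, 0.2 to 0.31 kg, 12 mm round handle level with the head's underside. Origin on the underside; +x along the handle from head to eye (straight up when it hangs by the eye), +y across the head, +z up as it lies. Head's far edge at x = -107.5 mm, eye's centre at x = 94.5, centre of mass at x = -36 to -48 mm.
- slice_eye (a point): Centre of the eye of the slice: a disc 22 mm across its edge, 14 mm thick, on the end of the handle, with a small flat-faced boss (8 mm across) on either side, 22 mm over both bosses; centre at (94.5, 0, 6) mm in the utensil's frame. Pinched on the bosses it pivots about them: a full grip (90 N) keeps it as it was, a weaker one lets it sag, 3 to 5 N lets it hang straight; under 2 N it drops.
- slice_foot (a point): Middle of the blade's far edge, at (-107.5, 0, 1.5) mm in the slice's frame, 202 mm from the eye's centre: the lowest point when it hangs.
- skimmer: Steel skimmer: flat round perforated head 54 mm in diameter, 4 mm thick. 213 mm long, 0.2 to 0.31 kg, 12 mm round handle level with the head's underside. Origin on the underside; +x along the handle from head to eye (straight up when it hangs by the eye), +y across the head, +z up as it lies. Head's far edge at x = -107.5 mm, eye's centre at x = 94.5, centre of mass at x = -36 to -48 mm.
- skimmer_eye (a point): Centre of the eye of the skimmer: a disc 22 mm across its edge, 14 mm thick, on the end of the handle, with a small flat-faced boss (8 mm across) on either side, 22 mm over both bosses; centre at (94.5, 0, 6) mm in the utensil's frame. Pinched on the bosses it pivots about them: a full grip (90 N) keeps it as it was, a weaker one lets it sag, 3 to 5 N lets it hang straight; under 2 N it drops.
- skimmer_foot (a point): Edge of the skimmer's round head farthest from the eye, at (-107.5, 0, 1.5) mm in its frame, 202 mm from the eye's centre: the lowest point when it hangs.
- drainer: Fixed wooden draining board, 270 (x) x 220 (y) mm, 20 mm thick, on which both utensils lie side by side about 150 mm apart, underside down; their eyes stick out 30 to 65 mm over its +y edge (the robot's left), handles within about 35 degrees of the y direction; either may be the nearer one. Origin: centre of its underside.
- caddy: Fixed white draining caddy, 120 (x) x 136 (y) x 90 mm high, open above, walls 4, floor 5 mm. Three rows along its x: the +y row is the long free compartment; the middle row holds a sponge and a scourer up to 95 mm; the -y row has the small free compartment at its +x end and at -x a pocket with two wooden handles up to 160 mm high. Origin: centre of its underside; yaw up to 0.6 rad.
- long_slot (a point): Centre of the floor of the long free compartment, inside 112 mm (x) by 40 mm (y), 85 mm deep; for the slice. Axes as the caddy's.
- small_slot (a point): Centre of the floor of the small free compartment, inside 68 mm (x) by 40 mm (y), 85 mm deep; for the skimmer. Axes as the caddy's.
- soap: White soap bottle, 52 mm in diameter, 165 mm high, between the drainer and the caddy; leave alone. Origin: centre of its base.
- tumbler: Green glass tumbler, 72 mm in diameter, 100 mm high, beyond the drainer; leave alone. Origin: centre of its base.
- mug: White mug, 80 mm in diameter, 92 mm high, handle at its +y, to the right of the drainer; leave alone. Origin: centre of its base.
- jar: Amber jar with a steel lid, 68 mm in diameter, 100 mm high, near the caddy's far side; leave alone. Origin: centre of its base.
Things that resemble listed ones, but are neither listed nor needed, are in the scene too. Leave any blue, green or yellow look-alike of the skimmer alone.

How it is judged (in metres and radians):
On the way, in this order (a step that is already met when the one before it is completed fails the run):
1. one of the two utensils hangs straight and still in the fingers, head down and clear of everything else (((angle between slice's own x axis and vertical below 0.2 rad and height (world z) of slice_foot above 0.03 m and contact force between the fingers and slice above 1 N and angular speed of slice below 0.3 rad/s and linear speed of slice below 0.05 m/s and contact force between slice and caddy below 0.1 N and contact force between slice and drainer below 0.1 N) or (angle between skimmer's own x axis and vertical below 0.2 rad and height (world z) of skimmer_foot above 0.03 m and contact force between the fingers and skimmer above 1 N and angular speed of skimmer below 0.3 rad/s and linear speed of skimmer below 0.05 m/s and contact force between skimmer and caddy below 0.1 N and contact force between skimmer and drainer below 0.1 N))), for 0.3 s.
2. one utensil stands released in its own compartment (((x of slice_foot in the frame of long_slot between -0.054 and 0.054 m and y of slice_foot in the frame of long_slot between -0.021 and 0.021 m and height (world z) of slice_foot below 0.025 m and angle between slice's own x axis and vertical below 0.55 rad and linear speed of slice below 0.03 m/s and contact force between the fingers and slice below 0.05 N) or (x of skimmer_foot in the frame of small_slot between -0.032 and 0.032 m and y of skimmer_foot in the frame of small_slot between -0.021 and 0.021 m and height (world z) of skimmer_foot below 0.025 m and angle between skimmer's own x axis and vertical below 0.55 rad and linear speed of skimmer below 0.03 m/s and contact force between the fingers and skimmer below 0.05 N))), for 0.2 s.
3. with the first one standing in its compartment, the other hangs straight and still in the fingers ((((x of slice_foot in the frame of long_slot between -0.054 and 0.054 m and y of slice_foot in the frame of long_slot between -0.021 and 0.021 m and height (world z) of slice_foot below 0.025 m and angle between slice's own x axis and vertical below 0.55 rad and linear speed of slice below 0.03 m/s and contact force between the fingers and slice below 0.05 N) and (angle between skimmer's own x axis and vertical below 0.2 rad and height (world z) of skimmer_foot above 0.03 m and contact force between the fingers and skimmer above 1 N and angular speed of skimmer below 0.3 rad/s and linear speed of skimmer below 0.05 m/s and contact force between skimmer and caddy below 0.1 N and contact force between skimmer and drainer below 0.1 N)) or ((x of skimmer_foot in the frame of small_slot between -0.032 and 0.032 m and y of skimmer_foot in the frame of small_slot between -0.021 and 0.021 m and height (world z) of skimmer_foot below 0.025 m and angle between skimmer's own x axis and vertical below 0.55 rad and linear speed of skimmer below 0.03 m/s and contact force between the fingers and skimmer below 0.05 N) and (angle between slice's own x axis and vertical below 0.2 rad and height (world z) of slice_foot above 0.03 m and contact force between the fingers and slice above 1 N and angular speed of slice below 0.3 rad/s and linear speed of slice below 0.05 m/s and contact force between slice and caddy below 0.1 N and contact force between slice and drainer below 0.1 N)))), for 0.3 s.
At the end, for the whole second after the job is handed in: Slice in the long compartment and skimmer in the small free one: each with its head on the compartment's floor (foot point less than 25 mm above the worktop and inside the walls), handle up and leaning less than 0.55 rad, at rest (under 0.03 m/s) and released (x of slice_foot in the frame of long_slot between -0.054 and 0.054 m and y of slice_foot in the frame of long_slot between -0.021 and 0.021 m and height (world z) of each of slice_foot, skimmer_foot below 0.025 m and angle between each of slice, skimmer's own x axis and vertical below 0.55 rad and linear speed of each of slice, skimmer below 0.03 m/s and contact force between the fingers and slice below 0.05 N and x of skimmer_foot in the frame of small_slot between -0.032 and 0.032 m and y of skimmer_foot in the frame of small_slot between -0.021 and 0.021 m and contact force between the fingers and skimmer below 0.05 N); the robot touches nothing.
It fails at once if a bystander (soap, tumbler, mug or jar) is moved by more than 25 mm or tipped (distance of any of soap, tumbler, mug, jar from where it was at the start of the episode above 0.025 m or angle between any of soap, tumbler, mug, jar's own z axis and vertical above 0.3 rad).
It fails at once if a utensil falls into the caddy (faster than 0.5 m/s there, not held) instead of being lowered ((horizontal distance between slice_foot and caddy below 0.085 m and height (world z) of slice_foot below 0.14 m and linear speed of slice above 0.5 m/s and contact force between the fingers and slice below 0.5 N) or (horizontal distance between skimmer_foot and caddy below 0.085 m and height (world z) of skimmer_foot below 0.14 m and linear speed of skimmer above 0.5 m/s and contact force between the fingers and skimmer below 0.5 N)).
It fails at once if a utensil is rammed against the caddy (contact above 100 N) (contact force between any of slice, skimmer and caddy above 100 N).
It also fails if it takes over 72 s, if anything falls off the work surface, if the arm or the gripper's body presses on something with over 40 N, if the wrist force passes 120 N, or if a joint passes its speed limit or range.

## Working session

There is one attempt and no reset: what is moved stays moved. The work goes in short steps, Python scripts to look and compute and a shell command to move; the robot and the scene stay as the last step left them, time stands still between calls to the robot, and variables do not carry over. Pictures are saved under pics/ and viewed, at most 10 in all, crops included, and the job is handed in when it is done.

```bash
mkdir -p pics; cat > h.py <<'E'
import numpy as np,cv2
from cell import robot
from scipy.spatial.transform import Rotation as R
def cal(n):
    c=robot.calibration(n);K=np.array([[c['fx'],0,c['cx']],[0,c['fy'],c['cy']],[0,0,1]],float)
    o=np.array(c['orientation'],float)
    M=o if o.shape==(3,3) else (R.from_rotvec(o).as_matrix() if o.size==3 else R.from_quat(o).as_matrix())
    return K,np.array(c['distortion'],float),np.array(c['eye'],float),M
def pix(n,P):
    K,d,e,M=cal(n);p=(np.atleast_2d(P)-e)@M*[1,-1,-1]
    return cv2.projectPoints(p.reshape(-1,1,3),np.zeros(3),np.zeros(3),K,d)[0].reshape(-1,2)
def ray(n,uv):
    K,d,e,M=cal(n);q=cv2.undistortPoints(np.array(uv,float).reshape(-1,1,2),K,d).reshape(-1,2)
    return e,np.c_[q[:,0],-q[:,1],-np.ones(len(q))]@M.T
def atz(n,uv,z):
    e,D=ray(n,uv);return e+D*((z-e[2])/D[:,2])[:,None]
E
python3 - <<'E'
from h import *
for n in('top','side'):
    print(n,robot.calibration(n))
    im=robot.camera(n);cv2.imwrite(f'pics/{n}0.png',cv2.resize(im,(800,600)))
    cv2.imwrite(f'raw_{n}.png',im)
    for l in('slice','skimmer','slice_eye','skimmer_eye','caddy','long_slot','drainer','soap','tumbler','mug','jar'):
        try:
            for s in robot.silhouettes(l,n)[:3]:
                m=s['region'];print(l,round(s['score'],2),np.round(s['extent']),m.sum(),np.argwhere(m).mean(0)[::-1].round())
        except Exception as ex: print(l,ex)
print(robot.observe())
E
```

```text
top {'fx': 359.4904824925907, 'fy': 359.4904824925907, 'cx': 260.1673836921149, 'cy': 196.64133313425467, 'distortion': array([-0.0379294,  0.       ,  0.       ,  0.       ,  0.       ]), 'eye': array([ 413.65063413, -110.77198045, 1045.16154101]), 'orientation': array([ 0.04392165, -0.08432812, -1.57735865])}
slice 0.57 [215. 137. 290. 168.] 975 [264. 152.]
skimmer 0.92 [319. 266. 362. 331.] 513 [342. 307.]
skimmer 0.85 [219. 187. 289. 223.] 469 [264. 202.]
skimmer 0.73 [ 89. 252. 148. 312.] 552 [124. 289.]
slice_eye 0.64 [216. 137. 290. 168.] 991 [263. 153.]
slice_eye 0.15 [347. 156. 384. 202.] 1020 [365. 183.]
skimmer_eye 0.71 [411. 186. 434. 260.] 575 [421. 231.]
skimmer_eye 0.62 [ 93. 255. 148. 313.] 574 [124. 288.]
skimmer_eye 0.57 [224. 187. 286. 226.] 457 [261. 204.]
caddy 0.86 [ 78. 167. 152. 222.] 2963 [113. 194.]
long_slot 0.76 [ 79. 167. 147. 224.] 2783 [113. 195.]
drainer 0.92 [236. 128. 324. 228.] 5645 [279. 181.]
soap 0.74 [160. 188. 189. 210.] 412 [175. 199.]
soap 0.59 [138.  95. 164. 128.] 670 [153. 112.]
tumbler 0.97 [248.  83. 276. 117.] 679 [261.  96.]
tumbler 0.
[... 1450 characters left out ...]
60.] 741 [144. 239.]
{'t': 1.2, 'joints': array([-1.31440538e+00,  3.53006458e-01,  1.63334825e+00,  1.71445672e-05,
        1.15522469e+00, -2.37406812e-03]), 'dq': array([ 0.00128585,  0.00060596, -0.00023162, -0.0005902 , -0.00080025,
       -0.00017135]), 'joint_efforts': array([-8.62347824e-04, -6.05184531e+01, -3.42439628e+01, -8.87415854e-05,
        1.48463358e-03,  5.60044427e-06]), 'tcp_pos': array([ 159.95586057, -604.20944849,  256.29911308]), 'eef_rot': array([3.11532478e+00, 4.05321835e-01, 2.70770933e-05]), 'contact_force': array([ 0.17487513, -0.27928194, -0.51950952]), 'torque': array([-0.03486953, -0.04293106,  0.06390872]), 'gripper_force': 0.0, 'width': 85.77232858109885}
```

View pics/top0.png

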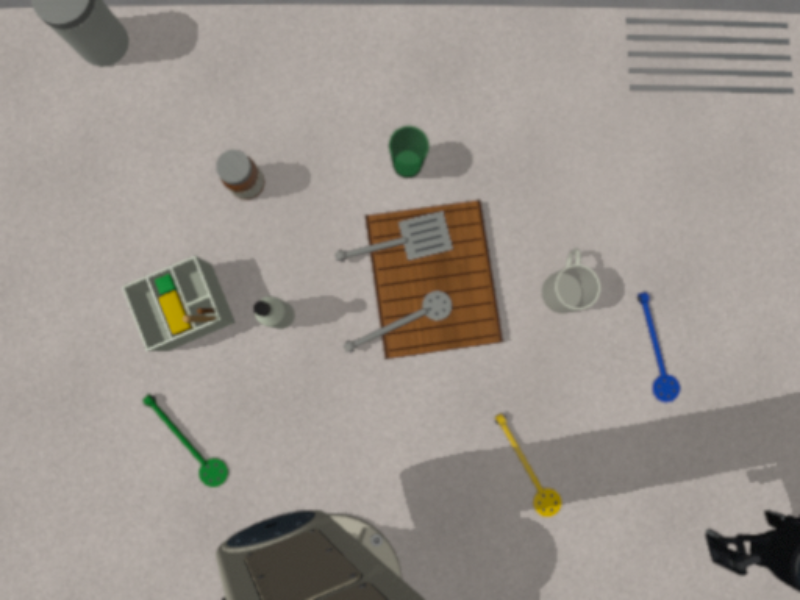

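View pics/side0.png

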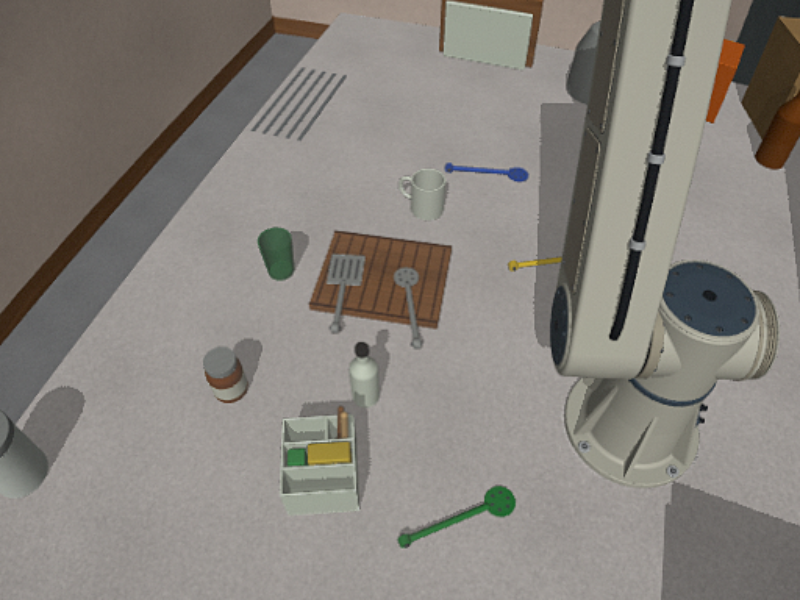

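The top picture (800x600 scale) shows the following:
- **Steel slice:** head (427,235), eye (341,255).
- **Steel skimmer:** head (437,305), eye (349,346).
- **Look-alikes of the skimmer:** green (213,472), yellow (547,501) and blue (666,388). I rule these out by colour and because they are off the board.
- **Caddy:** (178,303), with the soap beside it at (270,312).

Next I check close crops and refine.

```bash
python3 - <<'E'
import cv2,numpy as np
t=cv2.imread('raw_top.png');s=cv2.imread('raw_side.png')
def c(im,x,y,w,h,k):
    o=cv2.resize(im[y:y+h,x:x+w],None,fx=k,fy=k,interpolation=cv2.INTER_CUBIC)
    for i in range(0,w,10):
        cv2.line(o,(i*k,0),(i*k,8 if i%50 else 20),(0,0,255),1); 
        if i%20==0: cv2.putText(o,str(x+i),(i*k,18),0,.35,(0,0,255),1)
    for i in range(0,h,10):
        cv2.line(o,(0,i*k),(8,i*k),(0,0,255),1)
        if i%20==0: cv2.putText(o,str(y+i),(8,i*k+4),0,.35,(0,0,255),1)
    return o
a=c(t,70,155,80,75,5);b=c(t,210,130,80,100,3*1+2)
a2=c(s,170,255,80,75,5);b2=c(s,200,155,80,75,5)
cv2.imwrite('pics/c1.png',np.hstack([a,c(t,210,155,80,75,5)]).copy() if 0 else np.vstack([np.hstack([a[:300],c(t,210,145,80,75,5)[:300]]),np.hstack([a2[:300],b2[:300]])]))
cv2.imwrite('pics/c2.png',np.vstack([np.hstack([c(t,70,163,66,60,6)[:300],c(t,215,150,66,60,6)[:300]]),np.hstack([c(s,172,260,66,50,6),c(s,205,185,66,50,6)])]))
E
```

```text
(no output)
```

View pics/c1.png

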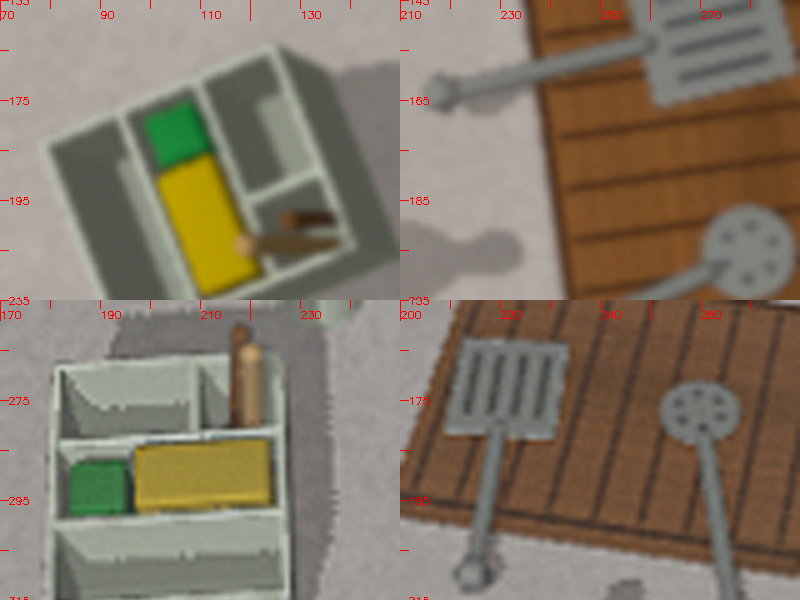

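The crop shows both steel utensils on the board, so these are the right ones: the slice's eye is at top (218,163), side (215,209). The caddy's rim corners in the top view are (79,184), (125,164) and (140,204). The small free slot is the upper-right cell and the long slot is the left row.

```bash
python3 - <<'E'
from h import *
from scipy.optimize import least_squares
def tri(a,b):
    A=np.zeros((3,3));v=np.zeros(3)
    for n,p in(('top',a),('side',b)):
        e,d=ray(n,[p]);d=d[0]/np.linalg.norm(d[0]);Q=np.eye(3)-np.outer(d,d);A+=Q;v+=Q@e
    return np.linalg.solve(A,v)
for n,a,b in(('slice',(218,163.4),(215,209.4)),('skim',(223.4,221.4),(267,219))):
    print(n,tri(a,b).round(1),atz('top',[a],26).round(1),atz('side',[b],26).round(1))
print('heads top',atz('top',[(273,150),(279.6,195)],22).round(1),'side',atz('side',[(222,173),(260,177)],22).round(1))
# caddy rim
ob={'top':[((60,68),(125,164.4)),((60,-68),None)],}
def rim(p): 
    c,s=np.cos(p[2]),np.sin(p[2]);L=np.array([[60,68],[60,-68],[-60,-68],[-60,68]]);
    return np.c_[L@np.array([[c,s],[-s,c]])+p[:2],np.full(4,90)]
T=np.array([(79,184.4),(125,164.4),(140.4,204),(np.nan,0)])
S=np.array([(np.nan,0),(180.6,267.7),(226.6,266.2),(np.nan,0)])
def f(p):
    r=rim(p);o=[]
    for n,q in(('top',T),('side',S)):
        k=~np.isnan(q[:,0]);o+=list((pix(n,r)[k]-q[k]).ravel())
    return o
r=least_squares(f,[500,150,.3]);print(r.x.round(3),np.round(r.fun,1))
p=r.x
def W(x,y):c,s=np.cos(p[2]),np.sin(p[2]);return (p[0]+c*x-s*y,p[1]+s*x+c*y)
# rows: y walls: long y from 64-40..64 ; small x 56-68..56,y -64..-24
print('long',np.round(W(0,44),1),'small',np.round(W(22,-44),1))
for n in('top','side'):
  for l,z in(('soap',165),('jar',100),('tumbler',100)):
    s=robot.silhouettes(l,n)[0];m=np.argwhere(s['region']).mean(0)[::-1];print(n,l,atz(n,[m],z/2).round())
for n in('top','side'):
    im=cv2.imread(f'raw_{n}.png')
    q=[(x,y,90) for x,y in[W(0,44),W(22,-44)]]
    print(pix(n,np.r_[rim(p),q]).round(1).tolist())
E
```

```text
slice [590.3 -18.1  24.8] [[593.1 -17.5  26. ]] [[586.7 -17.7  26. ]]
skim [425.  -33.5  26.7] [[427.4 -32.9  26. ]] [[422.8 -34.5  26. ]]
heads top [[ 632.3 -175.7   22. ]
 [ 501.6 -193.1   22. ]] side [[ 622.7 -167.7   22. ]
 [ 496.3 -191.1   22. ]]
[4.99200e+02 2.66676e+02 3.89000e-01] [-1.9 -0.5 -0.4  0.   0.4  1.8 -0.1 -0.8 -0.6 -1.7]
long [482.5 307.4] small [536.2 234.3]
top soap [[486.  91.  82.]]
top jar [[739. 164.  50.]]
top tumbler [[ 782. -142.   50.]]
side soap [[479. 104.  82.]]
side jar [[735. 163.  50.]]
side tumbler [[ 775. -147.   50.]]
[[77.1, 183.9], [124.6, 164.4], [140.8, 205.8], [92.9, 225.6], [93.4, 201.2], [121.3, 180.9]]
[[178.1, 316.6], [180.5, 266.9], [226.0, 264.5], [227.3, 314.0], [202.8, 306.0], [194.7, 274.4]]
```

```bash
cat > st.py <<'E'
import sys
from h import *
o=robot.observe();r=R.from_rotvec(o['eef_rot']).as_matrix();p=o['tcp_pos']
print('t',round(o['t'],1),'tcp',p.round(1),'grasp',(p+6*r[:,2]).round(1),'ty',np.arctan2(r[1,1],r[0,1]).round(3),'z',r[:,2].round(3),'F',np.round(o['contact_force'],1),'w',round(o['width'],1),'gf',round(o['gripper_force'],1))
if len(sys.argv)>4:  # target grasp x y z [tool-y angle mod pi]
    g=np.array([float(a) for a in sys.argv[1:4]]);a=float(sys.argv[4])
    print('shift tool',(r.T@(g-p-6*r[:,2])).round(1),'rz',round(-((a-np.arctan2(r[1,1],r[0,1])+np.pi/2)%np.pi-np.pi/2),3))
E
P="python3 -m pendant"
$P '[[[0,0,0,35,-28,0,100],[0,0,0,35,-28,0,100],[0,0,0,35,-28,0,100],[0,0,0,35,-28,0,100],[0,0,0,35,-28,0,100]]]' >/dev/null
$P '[[[0,0,0,35,-28,0,100],[0,0,0,35,-28,0,100],[0,0,0,35,-28,0,100],[0,0,0,35,-28,0,100],[0,0,0,35,-28,0,100]]]' >/dev/null
$P '[[[0,0,0,35,-28,0,100],[0,0,0,35,-28,0,100],[0,0,0,35,-28,0,100],[0,0,0,35,-28,0,100],[0,0,0,35,-28,0,100]]]' >/dev/null
$P '[[[0,0,-0.15,0,0,0,100],[0,0,-0.15,0,0,0,100],[0,0,-0.15,0,0,0,100],[0,0,-0.15,0,0,0,100],[0,0,-0.15,0,0,0,100]]]' >/dev/null
$P '[[[0,0,-0.15,0,0,0,100],[0,0,-0.15,0,0,0,100],[0,0,-0.15,0,0,0,100],[0,0,-0.15,0,0,0,100],[0,0,-0.15,0,0,0,100]]]'
python3 st.py 590 -17.6 26 0.242
```

```text
t: 4.0
tcp_pos: [560.0, -63.8, 256.3]
eef_rot: [1.996, 2.426, 0.0]
contact_force: [-0.6, 0.1, 0.6]
width: 85.6
gripper_force: 0.0
t 4.0 tcp [560.  -63.8 256.3] grasp [560.  -63.8 250.3] ty 0.194 z [ 0. -0. -1.] F [-0.6  0.1  0.6] w 85.6 gf 0.0
shift tool [ 39.6  38.4 224.3] rz -0.048
```

```bash
P="python3 -m pendant"
$P '[[[0,0,-0.048,10,9.6,40,65],[0,0,0,10,9.6,40,65],[0,0,0,10,9.6,40,65],[0,0,0,9.6,9.6,40,65],[0,0,0,0,0,24,65]]]' >/dev/null
python3 -m pendant '[[[0,0,0,0,0,0,65],[0,0,0,0,0,0,65]]]' >/dev/null
python3 st.py 590 -17.6 26 0.242
python3 - <<'E'
from h import *
a=robot.camera('side');b=robot.camera('top')
f=lambda im,x,y:cv2.resize(im[y:y+100,x:x+66],None,fx=6,fy=6,interpolation=cv2.INTER_CUBIC)
cv2.imwrite('pics/g1.png',np.hstack([f(a,185,140),f(b,190,120)]))
E
```

```text
t 4.7 tcp [588.7 -16.8  72.6] grasp [588.7 -16.8  66.6] ty 0.236 z [-0.001 -0.    -1.   ] F [ 0.4  0.5 -0.3] w 55.7 gf 0.0
shift tool [-1.1  1.1 40.6] rz -0.006
```

View pics/g1.png

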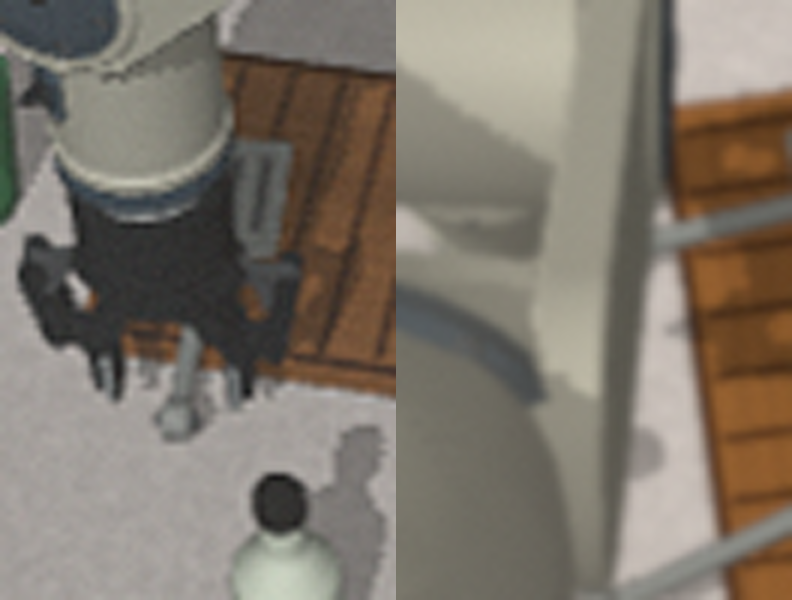

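The eye (crop 178,415) is centred between the fingers. I go down and close.

```bash
P="python3 -m pendant"
$P '[[[0,0,-0.006,0,0.5,15,65],[0,0,0,-0.5,0.5,15,65],[0,0,0,-0.5,0,10,65],[0,0,0,0,0,0,65],[0,0,0,0,0,0,65]]]' 20 >/dev/null
python3 st.py 590 -17.6 26 0.242
$P '[[[0,0,0,0,0,0,20],[0,0,0,0,0,0,20],[0,0,0,0,0,0,20],[0,0,0,0,0,0,20],[0,0,0,0,0,0,20]]]' 20
$P '[[[0,0,0,0,0,0,20],[0,0,0,0,0,0,20],[0,0,0,0,0,0,20],[0,0,0,0,0,0,20],[0,0,0,0,0,0,20]]]' 20
$P '[[[0,0,0,0,0,0,24],[0,0,0,0,0,0,24],[0,0,0,0,0,0,24]]]' 4
```

```text
t 5.3 tcp [589.5 -17.4  31.7] grasp [589.5 -17.4  25.7] ty 0.242 z [-0.001  0.    -1.   ] F [0.  0.5 0.8] w 55.6 gf 0.0
shift tool [-0.3  0.5 -0.3] rz -0.0
t: 5.8
tcp_pos: [590.1, -17.4, 32.6]
eef_rot: [1.937, 2.473, 0.001]
contact_force: [0.3, -0.1, 2.4]
width: 21.0
gripper_force: 19.6
t: 6.3
tcp_pos: [590.0, -17.4, 32.4]
eef_rot: [1.937, 2.473, 0.0]
contact_force: [1.3, 0.3, 2.7]
width: 21.2
gripper_force: 19.6
t: 6.6
tcp_pos: [589.9, -17.4, 32.3]
eef_rot: [1.937, 2.473, 0.0]
contact_force: [1.6, -0.1, 2.8]
width: 21.0
gripper_force: 19.6
```

```bash
P="python3 -m pendant"
for i in 1; do
$P '[[[0,0,0,0,0,0,24.5],[0,0,0,0,0,0,24.5],[0,0,0,0,0,0,24.5]]]' 20 | tail -2
$P '[[[0,0,0,0,0,0,25],[0,0,0,0,0,0,25],[0,0,0,0,0,0,25]]]' 20| tail -2
$P '[[[0,0,0,0,0,0,25.5],[0,0,0,0,0,0,25.5],[0,0,0,0,0,0,25.5]]]' 20| tail -2
$P '[[[0,0,0,0,0,0,26],[0,0,0,0,0,0,26],[0,0,0,0,0,0,26]]]' 20| tail -2
done
```

```text
width: 20.9
gripper_force: 19.6
width: 21.4
gripper_force: 12.5
width: 21.5
gripper_force: 4.4
width: 22.8
gripper_force: 0.0
```

```bash
P="python3 -m pendant"
$P '[[[0,0,0,0,0,0,15],[0,0,0,0,0,0,15],[0,0,0,0,0,0,15],[0,0,0,0,0,0,15],[0,0,0,0,0,-3,15]]]' 90 
$P '[[[0,0,0,0,0,-8,15],[0,0,0,0,0,-15,15],[0,0,0,0,0,-25,15],[0,0,0,0,0,-25,15],[0,0,0,0,0,-25,15]]]' >/dev/null
$P '[[[0,0,0,0,0,-25,15],[0,0,0,0,0,-25,15],[0,0,0,0,0,-25,15],[0,0,0,0,0,-25,15],[0,0,0,0,0,-25,15]]]' >/dev/null
$P '[[[0,0,0,0,0,-25,15],[0,0,0,0,0,-25,15],[0,0,0,0,0,-25,15],[0,0,0,0,0,-20,15],[0,0,0,0,0,-12,15]]]' >/dev/null
$P '[[[0,0,0,0,0,-12,15],[0,0,0,0,0,-6,15],[0,0,0,0,0,0,15],[0,0,0,0,0,0,15],[0,0,0,0,0,0,15]]]'
python3 - <<'E'
from h import *
a=robot.camera('side');b=robot.camera('top')
cv2.imwrite('pics/g2.png',np.hstack([a[:300,100:500],b[:300,100:500]]))
E
```

```text
t: 8.3
tcp_pos: [589.6, -17.5, 35.0]
eef_rot: [-1.937, -2.473, 0.001]
contact_force: [-1.2, -0.3, -1.6]
width: 17.7
gripper_force: 87.8
t: 10.3
tcp_pos: [589.5, -17.4, 382.3]
eef_rot: [-1.936, -2.472, 0.001]
contact_force: [0.1, 0.4, -2.4]
width: 17.4
gripper_force: 87.9
```

View pics/g2.png

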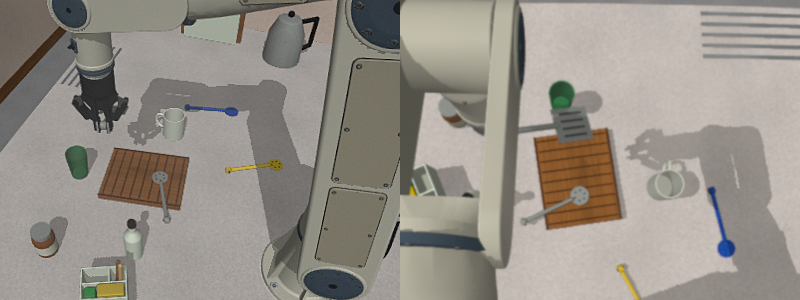

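The slice is held level in the air, head at the top-view crop's (572,122). Now I ease the grip.

```bash
P="python3 -m pendant"
$P '[[[0,0,0,0,0,0,24],[0,0,0,0,0,0,24],[0,0,0,0,0,0,24],[0,0,0,0,0,0,24.5],[0,0,0,0,0,0,24.7]]]' 20 | tail -2
$P '[[[0,0,0,0,0,0,24.9],[0,0,0,0,0,0,25],[0,0,0,0,0,0,25.1],[0,0,0,0,0,0,25.2],[0,0,0,0,0,0,25.2]]]' | tail -3
$P '[[[0,0,0,0,0,0,25.3],[0,0,0,0,0,0,25.3],[0,0,0,0,0,0,25.3]]]' | tail -3
$P '[[[0,0,0,0,0,0,25.4],[0,0,0,0,0,0,25.4],[0,0,0,0,0,0,25.4]]]' | tail -3
$P '[[[0,0,0,0,0,0,25.45],[0,0,0,0,0,0,25.45],[0,0,0,0,0,0,25.45]]]' | tail -3
$P '[[[0,0,0,0,0,0,25.5],[0,0,0,0,0,0,25.5],[0,0,0,0,0,0,25.5]]]' | tail -3
```

```text
width: 21.3
gripper_force: 16.6
contact_force: [0.2, 1.2, -2.8]
width: 21.9
gripper_force: 8.7
contact_force: [0.6, 0.1, -2.7]
width: 22.0
gripper_force: 7.1
contact_force: [-0.3, -0.6, -1.3]
width: 21.8
gripper_force: 5.6
contact_force: [-0.3, 0.6, -1.8]
width: 22.0
gripper_force: 4.8
contact_force: [-0.1, 0.1, -2.0]
width: 22.1
gripper_force: 4.1
```

```bash
P="python3 -m pendant"
$P '[[[0,0,0,0,0,0,25.5],[0,0,0,0,0,0,25.5],[0,0,0,0,0,0,25.5],[0,0,0,0,0,0,25.5],[0,0,0,0,0,0,25.5]]]' | tail -2
$P '[[[0,0,0,0,0,0,25.5],[0,0,0,0,0,0,25.5],[0,0,0,0,0,0,25.5],[0,0,0,0,0,0,25.5],[0,0,0,0,0,0,25.5]]]' | tail -3
python3 - <<'E'
from h import *
a=robot.camera('side');b=robot.camera('top')
print(pix('side',[[589.5,-17.4,376],[589.5,-17.4,176]])-[50,0])
cv2.imwrite('pics/g3.png',np.hstack([cv2.resize(a[50:250,50:250],(600,600),interpolation=2),cv2.resize(b[60:260,200:266],(200,600))]))
E
```

```text
width: 21.9
gripper_force: 4.1
contact_force: [0.0, 0.4, -3.1]
width: 21.9
gripper_force: 4.1
[[152.52633894 124.38637419]
 [159.8002788  177.86397475]]
```

View pics/g3.png

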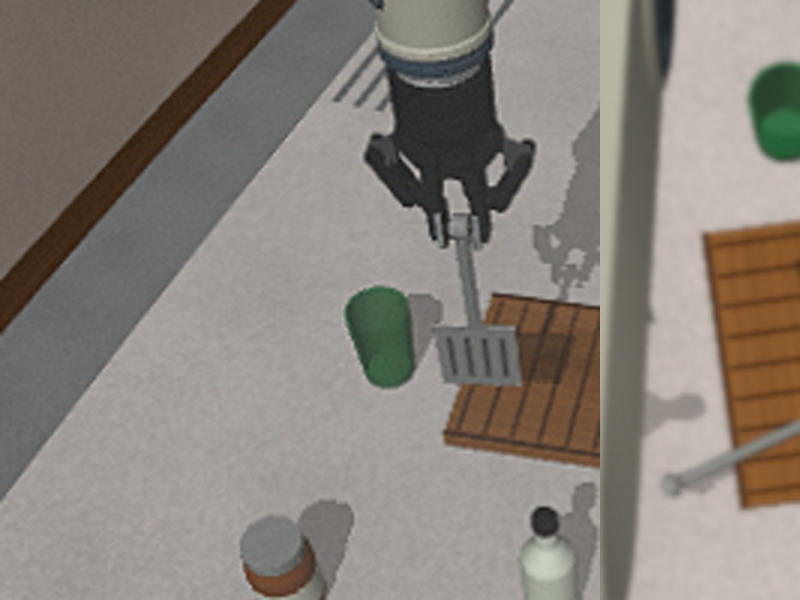

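It hangs straight: the foot is at (480,385) in the crop and the calculated position is (479,384). I clamp it, rise 40 mm and go to the long slot.

```bash
P="python3 -m pendant"
$P '[[[0,0,0,0,0,0,15],[0,0,0,0,0,0,15],[0,0,0,0,0,0,15],[0,0,0,0,0,-10,15],[0,0,0,0,0,-15,15]]]' 90 | tail -2
$P '[[[0,0,0,0,0,-15,15],[0,0,0,0,0,0,15]]]' | tail -2
python3 st.py 482.5 307.4 416 0.389
python3 - <<'E'
from h import *
b=robot.camera('top');cv2.imwrite('raw_top2.png',b)
a=robot.camera('side');cv2.imwrite('raw_side2.png',a)
E
```

```text
width: 17.6
gripper_force: 87.9
width: 17.7
gripper_force: 87.9
t 14.4 tcp [591.  -17.5 426.9] grasp [591.  -17.5 420.9] ty 0.242 z [ 0.005 -0.    -1.   ] F [ 0.1 -0.2 -1.4] w 17.7 gf 87.9
shift tool [341.4 -27.5   4.3] rz -0.147
```

```bash
P="python3 -m pendant"
$P '[[[0,0,0,8,-1,0,15],[0,0,0,16,-2,0,15],[0,0,0,25,-2,0,15],[0,0,0,25,-2,0,15],[0,0,0,25,-2,0,15]]]' >/dev/null
$P '[[[0,0,0,25,-2,0,15],[0,0,0,25,-2,0,15],[0,0,0,25,-2,0,15],[0,0,0,25,-2,0,15],[0,0,0,25,-2,0,15]]]' >/dev/null
$P '[[[0,0,0,25,-2,0,15],[0,0,0,25,-2,0,15],[0,0,0,25,-2,0,15],[0,0,0,20,-1.5,0,15],[0,0,0,14,-1,0,15]]]' >/dev/null
$P '[[[0,0,-0.03,8,0,0,15],[0,0,-0.04,0,0,0,15],[0,0,-0.04,0,0,0,15],[0,0,-0.037,0,0,0,15],[0,0,0,0,0,0,15]]]' | tail -2
python3 st.py 482.5 307.4 220 0.389
python3 - <<'E'
from h import *
a=robot.camera('side');b=robot.camera('top')
g=robot.observe();x,y,z=g['tcp_pos']
print(pix('side',[[x,y,z-6],[x,y,z-208],[482.5,307.4,5],[482.5,307.4,90]]).round(1))
cv2.imwrite('pics/g4.png',np.hstack([cv2.resize(a[190:390,140:290],(450,600),interpolation=2),cv2.resize(b[150:300,60:147],(348,600))]))
E
```

```text
width: 17.6
gripper_force: 87.9
t 16.5 tcp [481.3 306.8 423.1] grasp [481.3 306.8 417.1] ty 0.39 z [-0. -0. -1.] F [ 0.1  0.8 -2.4] w 17.6 gf 87.9
shift tool [1.000e-01 1.400e+00 1.971e+02] rz 0.001
[[184.2 235. ]
 [197.3 283.9]
 [206.2 318.6]
 [202.8 306.1]]
```

View pics/g4.png

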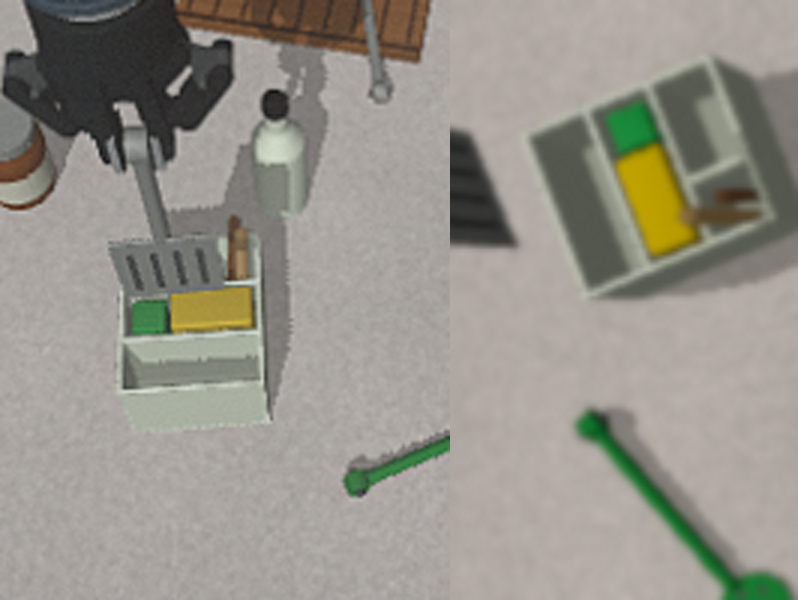

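```bash
cat > cad.py <<'E'
from h import *
from scipy.optimize import least_squares
L=np.array([[58,66],[58,-66],[-58,-66],[-58,66]])
def rim(p,L=L):
    c,s=np.cos(p[2]),np.sin(p[2]);return np.c_[L@np.array([[c,s],[-s,c]])+p[:2],np.full(len(L),90)]
T=np.array([(80,183.75),(125.7,165),(140.7,203.8),(94.5,223.7)])
S=np.array([(181.3,319),(181,268),(226,268),(228,317.8)])
for nm,use in(('both','ts'),('top','t'),('side','s')):
    f=lambda p:np.r_[(pix('top',rim(p))-T).ravel()*('t' in use),(pix('side',rim(p))-S).ravel()*('s' in use)]
    r=least_squares(f,[500,260,.39]);p=r.x
    print(nm,p.round(3),np.round(r.fun,1));q=rim(p,np.array([[0,44],[22,-44]]));print('long,small',q[:,:2].round(1).tolist())
E
python3 cad.py
```

```text
both [4.97717e+02 2.67750e+02 3.90000e-01] [-2.4  1.1 -2.   0.9 -1.3  2.1 -1.6  1.5 -2.  -2.6  0.5  0.1 -0.4 -2.3
 -1.1 -4. ]
long,small [[481.0, 308.5], [534.8, 235.4]]
top [5.01466e+02 2.63052e+02 3.89000e-01] [-0.6 -0.3 -0.2 -0.4  0.5  0.7  0.2  0.  -0.  -0.  -0.  -0.  -0.  -0.
 -0.  -0. ]
long,small [[484.8, 303.8], [538.5, 230.7]]
side [4.93510e+02 2.72832e+02 3.89000e-01] [-0.   0.  -0.   0.  -0.   0.  -0.   0.  -1.3 -0.2  1.2  2.2  0.5 -0.2
 -0.2 -1.5]
long,small [[476.8, 313.5], [530.6, 240.5]]
```

```bash
P="python3 -m pendant"
python3 st.py 484 304.5 215 0.389
$P '[[[0,0,0,-1.5,1.5,10,15],[0,0,0,-1.5,1.8,20,15],[0,0,0,0,0,20,15],[0,0,0,0,0,20,15],[0,0,0,0,0,20,15]]]' >/dev/null
$P '[[[0,0,0,0,0,15,15],[0,0,0,0,0,10,15],[0,0,0,0,0,0,15]]]' >/dev/null
python3 st.py 484 304.5 215 0.389
python3 - <<'E'
from h import *
a=robot.camera('side')
x,y,z=robot.observe()['tcp_pos']
print(pix('side',[[x,y,z-6],[x,y,z-208]]).round(1))
cv2.imwrite('pics/g5.png',cv2.resize(a[220:350,150:270],(554,600),interpolation=2))
E
```

```text
t 16.6 tcp [481.4 306.9 423.2] grasp [481.4 306.9 417.2] ty 0.388 z [-0. -0. -1.] F [-0.   0.4 -2.3] w 17.5 gf 87.9
shift tool [ -3.2   1.6 202.2] rz -0.001
t 17.4 tcp [485.  305.  306.5] grasp [485.  305.  300.5] ty 0.389 z [-0.002 -0.002 -1.   ] F [ 0.2 -0.9 -3.2] w 17.6 gf 88.0
shift tool [-0.  -0.8 85.5] rz -0.0
[[190.8 264.1]
 [201.6 303.4]]
```

View pics/g5.png

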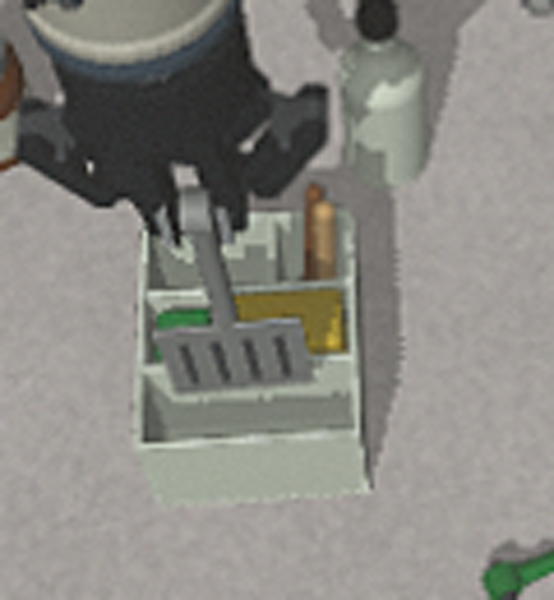

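```bash
sed -i 's/^S=.*/S=np.array([(180.9,315.4),(181,267.7),(226.5,265.6),(228.3,314)])/' cad.py; python3 cad.py
```

```text
both [4.98795e+02 2.64499e+02 3.94000e-01] [-1.2  0.9 -0.9  0.5 -0.   1.6 -0.2  1.1 -1.3 -0.3  0.6 -0.7 -0.9 -1.2
 -1.2 -1.6]
long,small [[481.9, 305.1], [536.0, 232.3]]
top [5.01466e+02 2.63052e+02 3.89000e-01] [-0.6 -0.3 -0.2 -0.4  0.5  0.7  0.2  0.  -0.  -0.  -0.  -0.  -0.  -0.
 -0.  -0. ]
long,small [[484.8, 303.8], [538.5, 230.7]]
side [4.96029e+02 2.66277e+02 3.97000e-01] [-0.   0.  -0.   0.  -0.   0.  -0.   0.  -0.5  0.8  1.2  0.2 -0.2 -0.3
 -0.3 -0.7]
long,small [[479.0, 306.9], [533.3, 234.2]]
```

```bash
P="python3 -m pendant"
$P '[[[0,0,0,2.5,-1.7,0,15],[0,0,0,2.6,-1.6,0,15],[0,0,0,0,0,5,15],[0,0,0,0,0,12,15],[0,0,0,0,0,15,15]]]' |grep contact
$P '[[[0,0,0,0,0,15,15],[0,0,0,0,0,14,15],[0,0,0,0,0,8,15],[0,0,0,0,0,5,15],[0,0,0,0,0,3,15]]]' |grep contact
python3 st.py 480 308.5 207 0.39
```

```text
contact_force: [0.1, 0.2, -2.2]
contact_force: [-0.8, -0.1, -2.3]
t 18.4 tcp [480.6 309.  230.9] grasp [480.6 309.  224.9] ty 0.389 z [-0. -0. -1.] F [-0.8 -0.1 -2.3] w 17.8 gf 88.0
shift tool [-0.2 -0.8 17.9] rz -0.001
```

```bash
P="python3 -m pendant"
$P '[[[0,0,0,0,0,4,15],[0,0,0,0,0,4,15],[0,0,0,0,0,3,15],[0,0,0,0,0,2,15],[0,0,0,0,0,0,15]]]' |egrep 'contact|tcp'
$P '[[[0,0,0,0,0,1,15],[0,0,0,0,0,1,15],[0,0,0,0,0,0,15]]]' |egrep 'contact|tcp'
$P '[[[0,0,0,0,0,1,15],[0,0,0,0,0,1,15],[0,0,0,0,0,0,15]]]' |egrep 'contact|tcp'
```

```text
tcp_pos: [480.6, 308.9, 218.1]
contact_force: [0.3, -0.6, -1.7]
tcp_pos: [480.6, 309.0, 216.3]
contact_force: [0.2, -0.3, -1.5]
tcp_pos: [481.2, 309.4, 215.0]
contact_force: [-0.5, 0.7, 4.0]
```

```bash
P="python3 -m pendant"
$P '[[[0,0,0,0,0,0,24],[0,0,0,0,0,0,24.5],[0,0,0,0,0,0,25],[0,0,0,0,0,0,25.3],[0,0,0,0,0,0,25.4]]]' 20 |egrep 'contact|tcp|gripper_f'
$P '[[[0,0,0,3,0,0,25.4],[0,0,0,5,0,0.3,25.4],[0,0,0,5,0,0.5,25.4],[0,0,0,5,0,0.7,25.4],[0,0,0,4,0,0.7,25.4]]]' |egrep 'contact|tcp|gripper_f'
$P '[[[0,0,0,4,0,0.7,25.4],[0,0,0,4,0,0.7,25.4],[0,0,0,3,0,0.5,25.4],[0,0,0,0,0,0,25.4]]]' |egrep 'contact|tcp|gripper_f'
python3 - <<'E'
from h import *
a=robot.camera('side')
cv2.imwrite('pics/g6.png',cv2.resize(a[240:370,150:270],(554,600),interpolation=2))
E
```

```text
tcp_pos: [480.9, 309.2, 214.6]
contact_force: [0.4, 0.5, 5.3]
gripper_force: 5.9
tcp_pos: [472.5, 329.9, 212.7]
contact_force: [-0.8, 0.2, 9.0]
gripper_force: 6.1
tcp_pos: [468.1, 340.0, 210.6]
contact_force: [-0.8, 0.6, 7.1]
gripper_force: 6.1
```

View pics/g6.png

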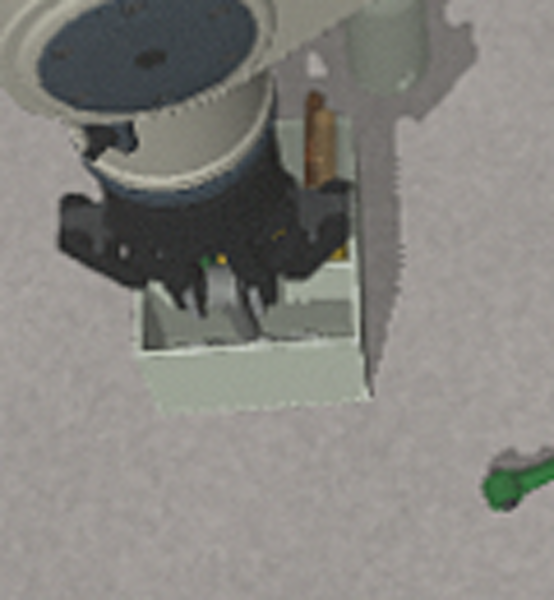

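The blade is inside the long compartment, leaning outward. I release it and rise straight up.

```bash
P="python3 -m pendant"
$P '[[[0,0,0,0,0,0,27],[0,0,0,0,0,0,29],[0,0,0,0,0,0,34],[0,0,0,0,0,0,42],[0,0,0,0,0,0,50]]]' 20 |egrep 'contact|tcp|gripper_f'
$P '[[[0,0,0,0,0,0,60],[0,0,0,0,0,0,60],[0,0,0,0,0,-5,60],[0,0,0,0,0,-15,60],[0,0,0,0,0,-30,60]]]' |egrep 'contact|tcp|gripper_f'
$P '[[[0,0,0,0,0,-40,60],[0,0,0,0,0,-40,60],[0,0,0,0,0,-40,60],[0,0,0,0,0,-10,60],[0,0,0,0,0,0,60]]]' |egrep 'contact|tcp|gripper_f'
python3 st.py 425 -33.7 300 0.437
```

```text
tcp_pos: [468.0, 339.4, 210.0]
contact_force: [0.3, -0.5, 1.1]
gripper_force: 0.0
tcp_pos: [467.1, 338.8, 259.1]
contact_force: [-0.3, -0.5, 1.5]
gripper_force: 0.0
tcp_pos: [468.6, 339.9, 392.3]
contact_force: [-0.2, -0.4, -1.2]
gripper_force: 0.0
t 22.5 tcp [468.6 339.9 392.3] grasp [468.7 339.9 386.3] ty 0.389 z [ 0.003  0.002 -1.   ] F [-0.2 -0.4 -1.2] w 51.4 gf 0.0
shift tool [-329.2 -182.5   85.4] rz -0.048
```

```bash
P="python3 -m pendant"
$P '[[[0,0,0,-33,-18,0,65],[0,0,0,-33,-18,0,65],[0,0,0,-33,-18,0,65],[0,0,0,-33,-18,0,65],[0,0,0,-33,-18,0,65]]]' >/dev/null
$P '[[[0,0,0,-33,-18,0,65],[0,0,0,-33,-18,0,65],[0,0,0,-33,-18,0,65],[0,0,0,-33,-18,0,65],[0,0,0,-32,-20,0,65]]]' >/dev/null
$P '[[[0,0,-0.048,0,0,40,65],[0,0,0,0,0,40,65],[0,0,0,0,0,40,65],[0,0,0,0,0,40,65],[0,0,0,0,0,40,65]]]' >/dev/null
$P '[[[0,0,0,0,0,40,65],[0,0,0,0,0,40,65],[0,0,0,0,0,27,65],[0,0,0,0,0,0,65]]]' >/dev/null
python3 st.py 425 -33.7 26 0.437
python3 - <<'E'
from h import *
a=robot.camera('side');b=robot.camera('top')
cv2.imwrite('raw_side3.png',a);cv2.imwrite('raw_top3.png',b)
f=lambda im,x,y,w,h,W,H:cv2.resize(im[y:y+h,x:x+w],(W,H),interpolation=cv2.INTER_CUBIC)
l=np.vstack([f(a,225,140,80,60,400,300),f(b,60,150,80,60,400,300)])
cv2.imwrite('pics/g7.png',np.hstack([l,f(a,160,225,80,120,400,600)]))
E
```

```text
t 24.4 tcp [420.3 -33.6  79.3] grasp [420.2 -33.6  73.3] ty 0.437 z [-0.009  0.001 -1.   ] F [0.3 0.1 0.7] w 55.3 gf 0.0
shift tool [-2.4  4.7 47.2] rz -0.0
```

View pics/g7.png

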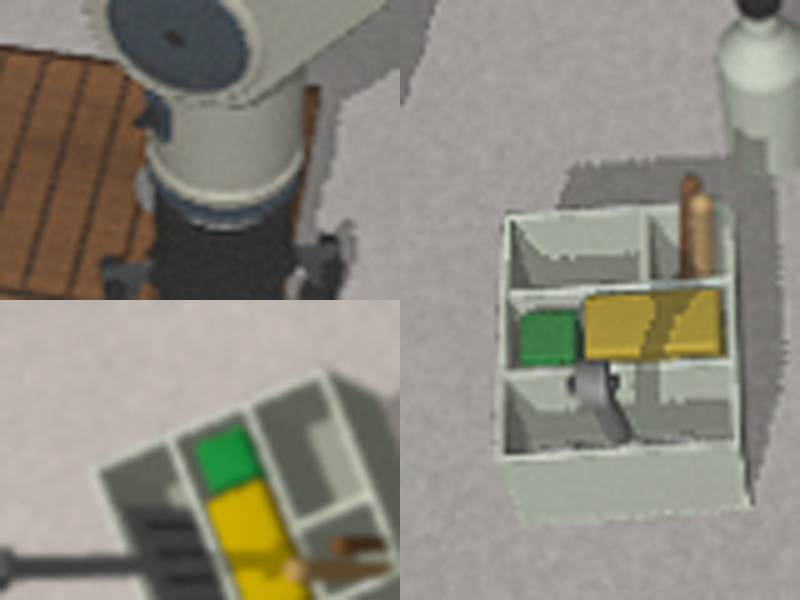

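The slice stands in its compartment, eye at (597,380), leaning outward; the small slot's rim centre is at about crop (577,251). I now grip the skimmer.

```bash
P="python3 -m pendant"
$P '[[[0,0,0,-1,2,0,65],[0,0,0,-1,2,15,65],[0,0,0,0,0,15,65],[0,0,0,0,0,12,65],[0,0,0,0,0,4,65]]]' 20 >/dev/null
$P '[[[0,0,0,0,0,0,65],[0,0,0,0,0,0,65],[0,0,0,0,0,0,65]]]' >/dev/null
python3 st.py 425 -33.7 26 0.437
python3 - <<'E'
from h import *
print(atz('top',[(122.4,180.4)],90),atz('side',[(195.4,275.2)],90))
E
```

```text
t 25.3 tcp [429.4 -34.1  37.7] grasp [429.4 -34.1  31.7] ty 0.437 z [ 0.001 -0.    -1.   ] F [-0.4  1.5 -0.5] w 55.6 gf 0.0
shift tool [ 2.2 -3.8  5.7] rz 0.0
[[537.50973256 231.32362422  90.        ]] [[533.51551684 235.83157446  90.        ]]
```

```bash
P="python3 -m pendant"
$P '[[[0,0,0,1.2,-2,3,65],[0,0,0,1,-1.8,2.7,65],[0,0,0,0,0,0,65],[0,0,0,0,0,0,65]]]' 20 >/dev/null
python3 st.py 425 -33.7 26 0.437
$P '[[[0,0,0,0,0,0,40],[0,0,0,0,0,0,30],[0,0,0,0,0,0,24],[0,0,0,0,0,0,20],[0,0,0,0,0,0,20]]]' 20
$P '[[[0,0,0,0,0,0,20],[0,0,0,0,0,0,20],[0,0,0,0,0,0,20],[0,0,0,0,0,0,20],[0,0,0,0,0,0,20]]]' 20
python3 st.py
```

```text
t 25.7 tcp [424.3 -33.6  31.4] grasp [424.3 -33.6  25.4] ty 0.437 z [-0.  0. -1.] F [-0.6  0.6  0.9] w 55.6 gf 0.0
shift tool [-0.4  0.6 -0.6] rz 0.0
t: 26.2
tcp_pos: [424.7, -33.7, 31.5]
eef_rot: [1.687, 2.65, 0.0]
contact_force: [-0.4, -0.1, 1.0]
width: 20.8
gripper_force: 19.5
t: 26.7
tcp_pos: [424.7, -33.7, 31.5]
eef_rot: [1.687, 2.65, 0.0]
contact_force: [0.6, -0.9, 1.8]
width: 21.0
gripper_force: 19.5
t 26.7 tcp [424.7 -33.7  31.5] grasp [424.7 -33.7  25.5] ty 0.437 z [ 0. -0. -1.] F [ 0.6 -0.9  1.8] w 21.0 gf 19.5
```

```bash
P="python3 -m pendant"
$P '[[[0,0,0,0,0,0,15],[0,0,0,0,0,0,15],[0,0,0,0,0,0,15],[0,0,0,0,0,0,15],[0,0,0,0,0,-3,15]]]' 90 |egrep 'width|gripper_f'
$P '[[[0,0,0,0,0,-8,15],[0,0,0,0,0,-15,15],[0,0,0,0,0,-25,15],[0,0,0,0,0,-25,15],[0,0,0,0,0,-25,15]]]' >/dev/null
$P '[[[0,0,0,0,0,-25,15],[0,0,0,0,0,-25,15],[0,0,0,0,0,-25,15],[0,0,0,0,0,-25,15],[0,0,0,0,0,-25,15]]]' >/dev/null
$P '[[[0,0,0,0,0,-25,15],[0,0,0,0,0,-25,15],[0,0,0,0,0,-25,15],[0,0,0,0,0,-25,15],[0,0,0,0,0,-25,15]]]' >/dev/null
$P '[[[0,0,0,0,0,-20,15],[0,0,0,0,0,-12,15],[0,0,0,0,0,-5,15],[0,0,0,0,0,0,15],[0,0,0,0,0,0,15]]]' >/dev/null
python3 st.py
$P '[[[0,0,0,0,0,0,24],[0,0,0,0,0,0,24],[0,0,0,0,0,0,24],[0,0,0,0,0,0,24.5],[0,0,0,0,0,0,24.7]]]' 20 | tail -2
$P '[[[0,0,0,0,0,0,24.9],[0,0,0,0,0,0,25],[0,0,0,0,0,0,25.1],[0,0,0,0,0,0,25.2],[0,0,0,0,0,0,25.2]]]' | tail -1
$P '[[[0,0,0,0,0,0,25.3],[0,0,0,0,0,0,25.3],[0,0,0,0,0,0,25.4],[0,0,0,0,0,0,25.4],[0,0,0,0,0,0,25.4]]]' | tail -1
$P '[[[0,0,0,0,0,0,25.45],[0,0,0,0,0,0,25.45],[0,0,0,0,0,0,25.5],[0,0,0,0,0,0,25.5],[0,0,0,0,0,0,25.5]]]' | tail -3
```

```text
width: 18.0
gripper_force: 87.8
t 29.2 tcp [424.  -33.6 418.4] grasp [424.  -33.6 412.4] ty 0.437 z [-0.002  0.    -1.   ] F [-0.6 -0.3 -2.4] w 17.7 gf 87.9
width: 21.2
gripper_force: 17.0
gripper_force: 8.9
gripper_force: 5.7
contact_force: [-0.8, 0.9, -3.4]
width: 22.2
gripper_force: 4.1
```

```bash
P="python3 -m pendant"
$P '[[[0,0,0,0,0,0,25.5],[0,0,0,0,0,0,25.5],[0,0,0,0,0,0,25.5],[0,0,0,0,0,0,25.5],[0,0,0,0,0,0,25.5]]]' | tail -1
$P '[[[0,0,0,0,0,0,25.5],[0,0,0,0,0,0,25.5],[0,0,0,0,0,0,25.5],[0,0,0,0,0,0,25.5],[0,0,0,0,0,0,25.5]]]' | tail -1
cat > sk.py <<'E'
from h import *
o=robot.observe();x,y,z=o['tcp_pos']
for k in range(2):
  for n in('side','top'):
    im=robot.camera(n)
    print(n,'pred eye/foot/head',pix(n,[[x,y,z-6],[x,y,z-208],[x,y,z-181]]).round(1).tolist())
    for l in('skimmer','slice'):
      for s in robot.silhouettes(l,n)[:4]:
        m=np.argwhere(s['region']);print(' ',l,round(s['score'],2),np.round(s['extent']),im[s['region']].mean(0).round())
E
python3 sk.py; python3 st.py 535.5 233.5 412 0.392
```

```text
gripper_force: 4.1
gripper_force: 4.1
side pred eye/foot/head [[269.8, 122.7], [267.8, 179.7], [268.0, 173.0]]
  skimmer 0.69 [254. 309. 328. 352.] [ 62. 107.  54.]
  skimmer 0.55 [324. 159. 384. 174.] [ 69. 148. 168.]
  skimmer 0.55 [297. 104. 339. 114.] [102.  60.  46.]
  skimmer 0.31 [194. 297. 215. 312.] [105. 109. 107.]
  slice 0.63 [193. 300. 219. 312.] [106. 109. 107.]
top pred eye/foot/head [[206.9, 220.1], [217.6, 221.6], [216.5, 221.4]]
  skimmer 0.88 [117. 281. 148. 312.] [ 62. 116.  49.]
  skimmer 0.86 [322. 264. 360. 330.] [ 45. 155. 181.]
  skimmer 0.63 [407. 185. 435. 258.] [109.  63.  44.]
  slice 0.53 [ 53. 199.  62. 210.] [112. 117. 118.]
side pred eye/foot/head [[269.8, 122.7], [267.8, 179.7], [268.0, 173.0]]
  skimmer 0.82 [259. 120. 278. 183.] [104. 108. 107.]
  skimmer 0.78 [256. 309. 331. 351.] [ 63. 108.  54.]
  skimmer 0.66 [325. 159. 385. 174.] [ 55. 148. 171.]
  skimmer 0.6 [225. 219. 243. 260.] [133. 144. 140.]
  slice 0.61 [193. 296. 213. 314.] [105. 110. 109.]
top pred eye/foot/head [[206.9, 220.1], [217.6, 221.6], [216.5, 221.4]]
  skimmer 0.9 [318. 263. 362. 330.] [ 48. 154. 179.]
  skimmer 0.87 [408. 185. 435. 258.] [109.  62.  43.]
  skimmer 0.76 [118. 281. 146. 311.] [ 54. 114.  37.]
  slice 0.62 [ 50. 199.  62. 211.] [118. 123. 124.]
t 32.8 tcp [424.6 -33.6 419.5] grasp [424.6 -33.6 413.5] ty 0.437 z [-0.  0. -1.] F [-0.5  0.7 -2.7] w 21.8 gf 4.1
shift tool [195.1 213.6   1.5] rz 0.045
```

The skimmer hangs straight: side extent x 259–278 and bottom 183, against a calculated foot of (268,180). I clamp it and travel.

```bash
P="python3 -m pendant"
$P '[[[0,0,0,0,0,0,15],[0,0,0,0,0,0,15],[0,0,0,0,0,0,15],[0,0,0,6,7,0,15],[0,0,0,12,13,0,15]]]' 90 | tail -2
$P '[[[0,0,0,17,18.6,0,15],[0,0,0,17,18.6,0,15],[0,0,0,17,18.6,0,15],[0,0,0,17,18.6,0,15],[0,0,0,17,18.6,0,15]]]' >/dev/null
$P '[[[0,0,0,17,18.6,0,15],[0,0,0,17,18.6,0,15],[0,0,0,17,18.6,0,15],[0,0,0,17,18.6,0,15],[0,0,0,14,15,0,15]]]' >/dev/null
$P '[[[0,0,0.015,10,11,0,15],[0,0,0.015,0,0,0,15],[0,0,0.015,0,0,0,15],[0,0,0,0,0,0,15],[0,0,0,0,0,0,15]]]' >/dev/null
python3 st.py 535.5 233.5 300 0.392
```

```text
width: 17.7
gripper_force: 87.9
t 34.8 tcp [535.2 232.7 419.7] grasp [535.2 232.7 413.7] ty 0.392 z [ 0. -0. -1.] F [-0.3 -0.1 -2.2] w 17.5 gf 88.0
shift tool [  0.7   0.5 113.7] rz -0.0
```

```bash
P="python3 -m pendant"
$P '[[[0,0,0,0,0,10,15],[0,0,0,0,0,20,15],[0,0,0,0,0,20,15],[0,0,0,0,0,20,15],[0,0,0,0,0,20,15]]]' >/dev/null
$P '[[[0,0,0,0,0,12,15],[0,0,0,0,0,6,15],[0,0,0,0,0,0,15],[0,0,0,0,0,0,15]]]' >/dev/null
python3 st.py 535.5 233.5 300 0.392
cat > sk2.py <<'E'
from h import *
o=robot.observe();p=o['tcp_pos'];r=R.from_rotvec(o['eef_rot']).as_matrix()
e=p+6*r[:,2];ty=r[:,1]
for n in('side','top'):
    im=robot.camera(n);cv2.imwrite(f'raw_{n}4.png',im)
    a=np.linspace(0,2*np.pi,40);h=e+[0,0,-175]+27*(np.cos(a)[:,None]*ty+np.sin(a)[:,None]*np.array([0,0,1]))
    q=pix(n,h);print(n,'pred head extent',q.min(0).round(1),q.max(0).round(1),'foot',pix(n,[e-[0,0,202]]).round(1))
    print('slot rim centre if at 535.5,233.5',pix(n,[[535.5,233.5,90]]).round(1))
    for s in robot.silhouettes('skimmer',n):
        if n=='side' and s['extent'][3]>200 and s['extent'][0]<230:
            m=s['region'];print(s['score'],s['extent'])
            ys=np.where(m.any(1))[0]
            print([(y,np.where(m[y])[0].min(),np.where(m[y])[0].max()) for y in ys[::2]])
E
python3 sk2.py
```

```text
t 35.7 tcp [535.8 233.4 312.2] grasp [535.8 233.4 306.2] ty 0.392 z [ 0.001  0.    -1.   ] F [ 0.1 -0.2 -2.4] w 17.5 gf 88.0
shift tool [ 0.2 -0.3  6.2] rz -0.0
side pred head extent [182.1 261.5] [203.7 271.7] foot [[194.3 271.6]]
slot rim centre if at 535.5,233.5 [[195.1 274.2]]
0.87 [179.6, 226.1, 206.4, 273.0]
[(np.int64(226), np.int64(182), np.int64(185)), (np.int64(228), np.int64(181), np.int64(186)), (np.int64(230), np.int64(180), np.int64(186)), (np.int64(232), np.int64(180), np.int64(187)), (np.int64(234), np.int64(181), np.int64(187)), (np.int64(236), np.int64(183), np.int64(188)), (np.int64(238), np.int64(184), np.int64(188)), (np.int64(240), np.int64(184), np.int64(189)), (np.int64(242), np.int64(185), np.int64(190)), (np.int64(244), np.int64(185), np.int64(190)), (np.int64(246), np.int64(186), np.int64(190)), (np.int64(248), np.int64(186), np.int64(191)), (np.int64(250), np.int64(187), np.int64(191)), (np.int64(252), np.int64(188), np.int64(192)), (np.int64(254), np.int64(188), np.int64(192)), (np.int64(256), np.int64(189), np.int64(193)), (np.int64(258), np.int64(189), np.int64(194)), (np.int64(260), np.int64(190), np.int64(194)), (np.int64(262), np.int64(189), np.int64(195)), (np.int64(264), np.int64(186), np.int64(202)), (np.int64(266), np.int64(184), np.int64(204)), (np.int64(268), np.int64(183), np.int64(204)), (np.int64(270), np.int64(184), np.int64(203)), (np.int64(272), np.int64(187), np.int64(199))]
top pred head extent [110.3 169.2] [121.2 188.8] foot [[119.7 180.4]]
slot rim centre if at 535.5,233.5 [[121.6 181.2]]
```

```bash
P="python3 -m pendant"
$P '[[[0,0,0,-1.4,1,0,15],[0,0,0,0,0,5,15],[0,0,0,0,0,5,15],[0,0,0,0,0,5,15],[0,0,0,0,0,5,15]]]' |egrep 'contact|tcp'
$P '[[[0,0,0,0,0,4,15],[0,0,0,0,0,5,15],[0,0,0,0,0,5,15],[0,0,0,0,0,5,15],[0,0,0,0,0,5,15]]]' |egrep 'contact|tcp'
```

```text
tcp_pos: [536.7, 232.4, 290.7]
contact_force: [0.3, -1.1, -2.5]
tcp_pos: [536.8, 232.4, 267.1]
contact_force: [0.2, 0.3, -2.0]
```

```bash
P="python3 -m pendant"
$P '[[[0,0,0,0,0,5,15],[0,0,0,0,0,5,15],[0,0,0,0,0,5,15],[0,0,0,0,0,5,15],[0,0,0,0,0,5,15]]]' |egrep 'contact|tcp'
$P '[[[0,0,0,0,0,5,15],[0,0,0,0,0,5,15],[0,0,0,0,0,4,15],[0,0,0,0,0,4,15],[0,0,0,0,0,4,15]]]' |egrep 'contact|tcp'
$P '[[[0,0,0,0,0,2,15],[0,0,0,0,0,1,15],[0,0,0,0,0,0,15]]]' |egrep 'contact|tcp'
```

```text
tcp_pos: [536.9, 232.4, 242.1]
contact_force: [-0.3, 0.6, -2.3]
tcp_pos: [536.9, 232.4, 220.2]
contact_force: [-0.4, -0.0, -3.4]
tcp_pos: [536.8, 232.4, 217.4]
contact_force: [0.5, 0.9, -2.9]
```

```bash
P="python3 -m pendant"
$P '[[[0,0,0,0,0,1,15],[0,0,0,0,0,1,15],[0,0,0,0,0,1,15],[0,0,0,0,0,0,15]]]' |egrep 'contact|tcp'
$P '[[[0,0,0,0,0,1,15],[0,0,0,0,0,1,15],[0,0,0,0,0,0,15]]]' |egrep 'contact|tcp'
```

```text
tcp_pos: [537.3, 232.7, 215.1]
contact_force: [0.3, -1.4, 1.7]
tcp_pos: [538.5, 233.2, 214.7]
contact_force: [-0.3, 0.0, 13.7]
```

```bash
P="python3 -m pendant"
$P '[[[0,0,0,0,0,-1.5,15],[0,0,0,0,0,0,24],[0,0,0,0,0,0,25],[0,0,0,0,0,0,25.3],[0,0,0,0,0,0,25.4]]]' 20 |egrep 'contact|tcp|gripper_f'
$P '[[[0,0,0,-3,0,0,25.4],[0,0,0,-5,0,0.3,25.4],[0,0,0,-5,0,0.5,25.4],[0,0,0,-5,0,0.7,25.4],[0,0,0,-4,0,0.7,25.4]]]' |egrep 'contact|tcp|gripper_f'
$P '[[[0,0,0,-3,0,0.5,25.4],[0,0,0,0,0,0,25.4]]]' |egrep 'contact|tcp|gripper_f'
$P '[[[0,0,0,0,0,0,27],[0,0,0,0,0,0,29],[0,0,0,0,0,0,34],[0,0,0,0,0,0,42],[0,0,0,0,0,0,50]]]' |egrep 'contact|tcp|gripper_f'
$P '[[[0,0,0,0,0,0,60],[0,0,0,0,0,0,60],[0,0,0,0,0,-5,60],[0,0,0,0,0,-15,60],[0,0,0,0,0,-30,60]]]' |egrep 'contact|tcp|gripper_f'
$P '[[[0,0,0,0,0,-40,60],[0,0,0,0,0,-40,60],[0,0,0,0,0,-40,60],[0,0,0,0,0,-10,60],[0,0,0,0,0,0,60]]]' |egrep 'contact|tcp|gripper_f'
```

```text
tcp_pos: [537.3, 232.6, 214.6]
contact_force: [0.5, -0.1, 6.7]
gripper_force: 6.1
tcp_pos: [546.2, 212.0, 212.7]
contact_force: [-0.1, -1.4, 8.7]
gripper_force: 6.2
tcp_pos: [547.4, 209.1, 212.2]
contact_force: [-0.0, -1.5, 6.7]
gripper_force: 6.2
tcp_pos: [546.3, 209.4, 211.1]
contact_force: [-0.1, 0.6, 1.1]
gripper_force: 0.0
tcp_pos: [545.4, 208.9, 260.9]
contact_force: [0.8, 0.2, -0.4]
gripper_force: 0.0
tcp_pos: [547.1, 209.6, 394.5]
contact_force: [0.1, 0.6, -0.3]
gripper_force: 0.0
```

```bash
P="python3 -m pendant"
$P '[[[0,0,0,-40,0,0,60],[0,0,0,-40,0,0,60],[0,0,0,-40,0,0,60],[0,0,0,-40,0,0,60],[0,0,0,-40,0,0,60]]]' >/dev/null
$P '[[[0,0,0,0,0,0,60],[0,0,0,0,0,0,60],[0,0,0,0,0,0,60]]]' >/dev/null
python3 - <<'E'
from h import *
for n in('side','top'):
    im=robot.camera(n)
    for l in('skimmer','slice','soap','jar'):
      for s in robot.silhouettes(l,n)[:5]:
        m=np.argwhere(s['region']).mean(0)[::-1];x=s['extent']
        if im[s['region']].mean(0).std()<12 or l in('soap','jar'): print(n,l,round(s['score'],2),np.round(x),m.round(1),im[s['region']].mean(0).round())
# expected eye pixels for leans from floor centres, lean angle a outward
for nm,c,sg in(('slice',(481,306),1),('skimmer',(537,232.5),-1)):
    for a in(.1,.2,.3,.4):
        L=202;u=np.array([-.382,.924])*sg*L*np.sin(a);print(nm,a,[pix(n,[[c[0]+u[0],c[1]+u[1],5+L*np.cos(a)]]).round(0).tolist() for n in('side','top')])
print(robot.observe()['t'])
E
```

```text
side skimmer 0.66 [186. 238. 205. 281.] [193.8 262.5] [104. 108. 106.]
side slice 0.69 [194. 299. 209. 313.] [200.3 304.8] [104. 107. 106.]
side soap 0.68 [227. 221. 242. 260.] [233.  240.5] [133. 144. 139.]
side jar 0.81 [129. 220. 162. 259.] [143.7 239.3] [100. 109. 117.]
side jar 0.39 [192. 298. 208. 312.] [199.5 303.7] [105. 108. 106.]
top soap 0.42 [182. 196. 188. 207.] [184.4 200.6] [ 96. 104. 103.]
top jar 0.27 [348. 154. 381. 201.] [364.9 182.8] [138. 149. 150.]
slice 0.1 [[[198.0, 294.0]], [[64.0, 202.0]]]
slice 0.2 [[[198.0, 303.0]], [[57.0, 205.0]]]
slice 0.3 [[[198.0, 312.0]], [[51.0, 208.0]]]
slice 0.4 [[[198.0, 322.0]], [[45.0, 212.0]]]
skimmer 0.1 [[[189.0, 244.0]], [[112.0, 171.0]]]
skimmer 0.2 [[[189.0, 237.0]], [[121.0, 168.0]]]
skimmer 0.3 [[[190.0, 232.0]], [[129.0, 165.0]]]
skimmer 0.4 [[[190.0, 227.0]], [[138.0, 163.0]]]
42.9
```

Both stand on the floor with small outward leans, about 0.2 rad (slice) and 0.15 rad (skimmer), and the soap and jar are unmoved. I hand in the job.

```bash
python3 -c "
from cell import robot
print(robot.job_done())"
```

```text
the job is handed in; nothing more can be done
None
```

The job is handed in (no verdict was shown): by my last measurements, after about 43 s of the 72 s, the slice stands in the long compartment and the skimmer in the small one, both released and leaning about 0.2 rad or less, with the soap and jar unmoved in that view and the tumbler and mug not re-checked.

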